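# Lock up the sampling case

### The arm

A 6-joint arm with a two-finger parallel gripper is mounted at the origin on the work surface. World frame = base frame: x ahead of the robot, y to its left, z up, the work surface at z = 0. Lengths are in mm, angles in rad, forces in N, time in s.
With the tool pointing down it reaches from about 325 to 775 mm from the base axis. Payload 9.3 kg.
Tool frame: the origin (TCP) lies midway between the tips of the shut fingers; the grasp point (between the pads) lies 19 mm behind it; z points along the fingers, y is the line along which they close (so a half turn about z gives the same grasp; the last joint's range is limited). The gripper opens to 85 mm and grips with 20 to 120 N. Pads are 22 mm wide; open, the fingers measure 114 mm over their backs; the gripper's body (76 mm by 85 mm) begins 54 mm behind the grasp point. The pads swing forward as they close: fully open they stand 13 mm farther back than shut.
Start: joints at [-1.396, 0.259, 0.021, 1.334, 0, 1.418], TCP at [177.072, -520.713, 231.279] pointing down, gripper open.
Joint ranges: [-3.04, 3.04], [-0.91, 1.82], [-1.04, 1.36], [-1.92, 1.95], [-1.52, 1.45], [-3.14, 3.14]. Speed limits (rad/s): [2.22, 2.22, 2.79, 3.14, 3.14, 3.14].

### API

Orientations are given as a 3x3 rotation matrix whose columns are the frame's x, y, z axes.
In Python, from rig import bot gives the robot as it stands.
- The arm moves only by the tool step_arm, never from a script. Its argument "deltas" is a list of rows, each a list of 7 numbers: the shift along the tool's x, y, z in m, then the turn, a rotation vector about the tool's x, y, z in degrees, then the finger opening in m, from 0 to 0.0854. A call has 1 to 20 rows; each row is the pose to reach, as a shift and turn from the pose commanded when the call began, along the tool's axes at that moment; what a row does not reach only later rows make up. A row lasts 1/12 s, in which the tool goes at most 41.7 mm and 7.16 degrees, less where a joint would pass 70% of its speed; a pose out of reach is approached as far as the arm can. A call with a gripper value outside its range is refused whole. The fingers move at their own pace and stop on an object; "grip_force" is the grip in N (left out, the last holds). Time passes only in rows, so rows that repeat a pose let the fingers close. It gives the time, the measured TCP pose, the force, the opening and the grip force at its end, in the units of the state.
- bot.get_state(): the state, without advancing time (a new reading comes with each control period).
- bot.camera(name): name is "side" or "top" or "wrist"; returns the picture (420x560x3 uint8, red, green, blue); there is no depth.
- bot.calibration(name): a dict with "mtx" (3x3 intrinsics, pixels), "extrinsics" (4x4, takes a point from camera to world coordinates). Camera axes: x right, y down, z forward; pixel columns grow to the right and rows downward; lengths in mm; the calibration is good to about 2 mm. A picture is of the moment at which its call begins: read the wrist's pose just before it. calibration takes no time and is no camera call; for the wrist camera it gives the pose at the moment of the call.
- bot.close_job(): hands the job in; it is judged then, once.
The state is a dict: "t": time; "joint_positions": joint angles; "joint_velocities": joint speeds; "effort": joint torques, N m; "tool_pos": TCP position; "tool_rot": TCP orientation; "wrist_force": force on the tool from outside, world axes, zero at the start; "moment": the same for the moment, N m; "opening": finger opening in mm; "finger_force": force on a finger pad.
Only numpy, scipy, OpenCV 4.12 (cv2) and the standard library are available. Lean on these libraries where they do the work, as an engineer would, in place of code of your own. Each camera call takes 0.05 s, during which the arm holds its last target. There are 200 camera calls.

### The job

Put the sampling case away locked: shut its lid fully, then swing the padlock's raised shackle round over its hole and press it down through the lid's steel tab until it clicks and stays down by itself. Leave the wash bottle, the sand jar and the marker where they are.

Things in the scene. Friction and masses are not known exactly. Their poses are not given: they have to be found in the camera images.
- case: Grey plastic sampling case fixed to the table, 146 (x) by 246 (y) by 100 mm high without lid. Origin: centre of its underside; z up; -x is the outward normal of its front, roughly towards the robot; +y runs left as the robot sees it. A brass padlock body stands in a steel bracket on the front.
- lid (a joint): Lid angle (rad): 0 shut (stop), grows as it opens upward about the case's far (+x) top edge, to 1.9. Stiff, about 0.4 N m: stays at any angle. Grey plate 10 mm thick, 246 mm wide, 146 mm from hinge to front edge; shut, its top is at z 110 mm. A steel tab (24 mm wide, 5 thick) sticks out 30 mm from its front edge; its 13 mm hole lies right over toe_hole when shut, its top 7 mm above the padlock.
- lid_hinge (a point): Middle of the lid's hinge line, fixed on the case at x 73, y 0, z 100 mm; the line runs along the case's y.
- lid_edge (a point): Middle of the lid's front edge, on its outer (upper when shut) face, 146 mm from the hinge; moves with the lid.
- swivel (a joint): Turn of the shackle about its vertical heel leg (rad): 0 with the toe right over its hole, where it meets a stop; grows as the toe swings outward from the case front (counter-clockwise from above), up to 1.8. At angle a the toe lies 30 mm from the heel along (-sin a, cos a) in the case's x, y. Friction about 1 N at the toe; stays where left.
- shackle (a joint): How far the shackle is pressed down (m): 0 fully up, 0.020 locked. Soft (2 N) for the first 8 mm, then it takes about 12 to 15 N; past 15 mm the hidden pawl snaps it to 20 mm (stop) and holds it there; released sooner, it springs up again. Unless the toe is over the hole it is blocked after a few mm.
- crown (a point): Top of the steel shackle's arch, midway between its legs. The shackle is an upturned U of 8 mm round bar, legs 30 mm apart (centre to centre); fully up, its crown is 55 mm above the padlock's top, locked 35 mm above.
- toe_tip (a point): Lower, round end of the shackle's free leg (toe); fully up it is 12 mm above the padlock's top, clear of the shut lid's tab by 5 mm. The straight part of the leg runs up 24 mm from here, then the arch begins.
- toe_hole (a point): Mouth of the toe's hole (12 mm wide, 16 deep) in the flat top of the brass padlock body, at x -88, y 15, z 98 mm of the case. The padlock body is 26 (x) by 50 (y) by 42 mm high, centred at x -88, y 0; the shackle's heel leg stays in its other hole, at x -88, y -15.
- wash_bottle: Loose squeeze bottle, white with a blue cap and bent spout, 68 mm wide, 180 mm high, beside the case to its left (+y). Origin: centre of its base. Leave alone.
- sand_jar: Loose sand-coloured jar with a metal lid, 72 mm wide, 95 mm high, beside the case to its right (-y). Origin: centre of its base. Leave alone.
- marker: Loose whiteboard marker, 130 mm long, 18 mm thick, lying on the table to the right (-y) in front of the case. Origin: under its middle; x along it. Leave alone.

How it is judged:
By the outcome, as a careful person would: the job done as asked, in the order asked, and still so for the second after the job is handed in, with the robot touching nothing.
It also fails if it takes over 50 s, if anything falls off the work surface, if the arm or the gripper's body presses on something with over 40 N, if the wrist force passes 120 N, or if a joint passes its speed limit or range.

## Working session

There is one attempt and no reset: what is moved stays moved. The work goes in short steps, Python scripts to look and compute and a tool call to move; the robot and the scene stay as the last step left them, time stands still between calls to the robot, and variables do not carry over. Pictures are saved under pics/ and viewed, at most 10 in all, crops included, and the job is handed in when it is done.

Besides the shell and the picture viewer there is one more tool, called as name(argument=value, ...), one argument or row to a line, values as JSON. step_arm: Moves the arm, as the interface text tells. Its arguments: {"type":"object","properties":{"deltas":{"type":"array","items":{"type":"array","items":{"type":"number"}}},"grip_force":{"type":"number"}},"required":["deltas"]}

```bash
ls; mkdir -p pics
python3 - <<'E'
from rig import bot
import cv2
s=bot.get_state();print(s['t'],s['tool_pos'],s['tool_rot'])
for n in('side','top'):
    im=bot.camera(n);cv2.imwrite(f'pics/{n}0.png',im[:,:,::-1])
    c=bot.calibration(n);print(n,c)
E
```

```text
pics
0.0 [ 177.04293102 -520.42412904  230.66614494] [[ 9.46756266e-01  3.21951136e-01 -1.97520271e-04]
 [ 3.21951107e-01 -9.46755362e-01  1.33028645e-03]
 [ 2.41283858e-04 -1.32304890e-03 -9.99999096e-01]]
side {'mtx': array([[388.36236993,   0.        , 277.77888369],
       [  0.        , 388.36236993, 212.34016767],
       [  0.        ,   0.        ,   1.        ]]), 'extrinsics': array([[-8.82426338e-01, -3.45026965e-01,  3.19812680e-01,
         1.88536404e+02],
       [-4.70436694e-01,  6.41924658e-01, -6.05493230e-01,
         6.50171497e+02],
       [ 3.61584608e-03, -6.84754794e-01, -7.28764570e-01,
         8.60003221e+02],
       [ 0.00000000e+00,  0.00000000e+00,  0.00000000e+00,
         1.00000000e+00]])}
top {'mtx': array([[418.36460923,   0.        , 278.79630615],
       [  0.        , 418.36460923, 211.36579099],
       [  0.        ,   0.        ,   1.        ]]), 'extrinsics': array([[ 1.16890257e-03, -9.90557534e-01,  1.37092691e-01,
         3.72448099e+02],
       [-9.99973406e-01, -1.70952603e-04,  7.29092914e-03,
         3.59707013e+01],
       [-7.19864844e-03, -1.37097567e-01, -9.90531391e-01,
         1.09106087e+03],
       [ 0.00000000e+00,  0.00000000e+00,  0.00000000e+00,
         1.00000000e+00]])}
```

View pics/side0.png

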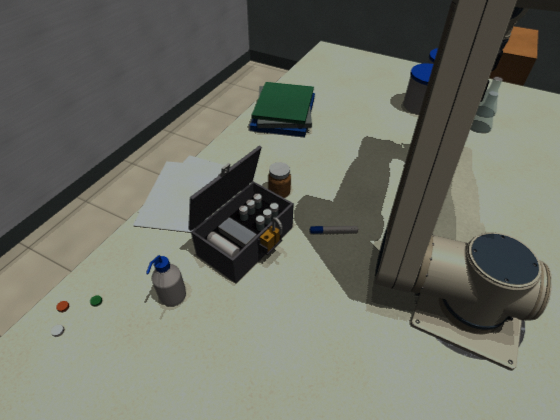

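View pics/top0.png

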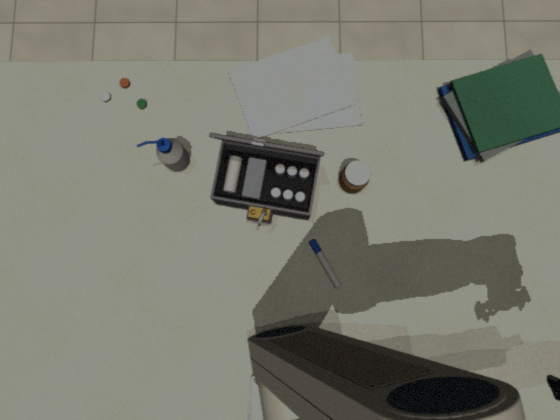

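The top view shows the case at about (213–318, 140–216), with its lid raised along the far edge. The padlock is at about (260, 214), the bottle at (170, 150), the jar at (355, 175) and the marker at (325, 263). I'll enlarge the case area.

Run:
```python
import cv2,numpy as np
t=cv2.imread('pics/top0.png')[125:235,200:333]; s=cv2.imread('pics/side0.png')[145:278,180:313]
a=cv2.resize(t,None,fx=6,fy=5.4,interpolation=3);
cv2.imwrite('pics/t1.png',cv2.convertScaleAbs(cv2.resize(t,(798,600) if 0 else (792,655*0+600),interpolation=cv2.INTER_CUBIC),alpha=1.5))
cv2.imwrite('pics/s1.png',cv2.convertScaleAbs(cv2.resize(s,(598,598),interpolation=cv2.INTER_CUBIC),alpha=1.8))
```

```text
(no output)
```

View pics/t1.png

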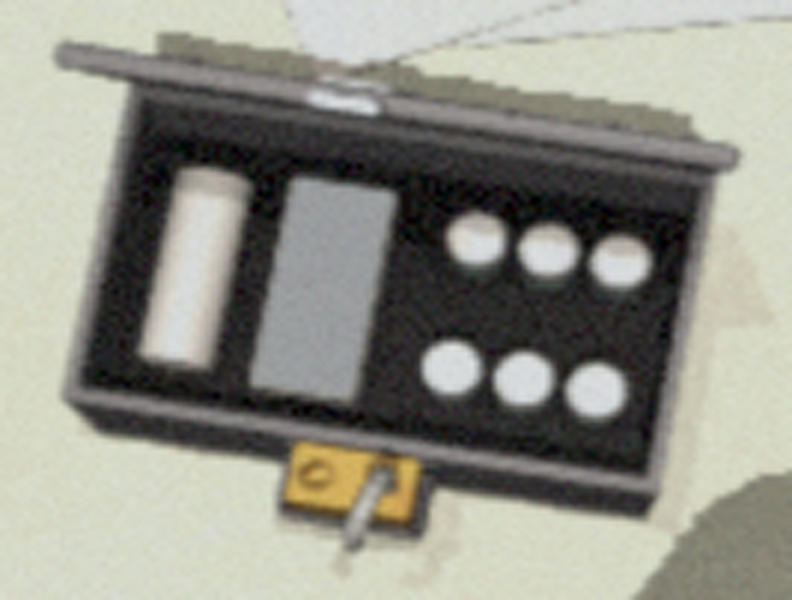

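View pics/s1.png

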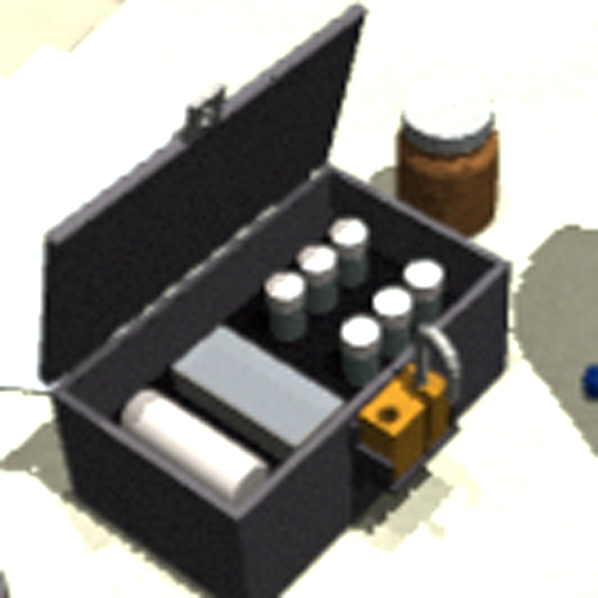

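The top crop shows the hole at about (318, 474), the heel at about (383, 478) and the toe swung outward to (350, 545). The side crop shows the hole at (389, 413) and the lid's upper edge running from (50, 238) to (362, 8). I'll fit one model to both views.

```bash
cat > h.py <<'E'
import numpy as np
from rig import bot
from scipy.optimize import least_squares
def proj(n,P):
    c=bot.calibration(n);E=np.linalg.inv(c['extrinsics']);q=E[:3,:3]@P+E[:3,3];q=c['mtx']@q;return q[:2]/q[2]
def world(p,c):
    x,y,a=p[:3];C,S=np.cos(a),np.sin(a);return np.array([x+C*c[0]-S*c[1],y+S*c[0]+C*c[1],c[2]])
def lidp(t,d,h,y): # d from hinge, h above z=100 when shut
    return np.array([73-d*np.cos(t)+h*np.sin(t)*1,y,100+d*np.sin(t)+h*np.cos(t)])
E
cat > fit.py <<'E'
from h import *
T=lambda u,v:np.array([200+u/5.955-.4,125+v/5.4545-.4])
S=lambda u,v:np.array([180+u/4.496-.4,145+v/4.496-.4])
toe=lambda p,r,z:(-88-r*np.sin(p[4]),-15+r*np.cos(p[4]),z)
obs=[('top',T(68,392),lambda p:(-73,123,100)),('top',T(657,482),lambda p:(-73,-123,100)),('top',T(318,474),lambda p:(-88,15,98)),
('side',S(389,413),lambda p:(-88,15,98)),('side',S(238,512),lambda p:(-73,123,100)),('side',S(510,265),lambda p:(-73,-123,100)),
('side',S(60,392),lambda p:(73,123,100)),
('side',S(46,242),lambda p:lidp(p[3],146,0,123)),('side',S(362,8),lambda p:lidp(p[3],146,5,-123)),
('top',T(57,55),lambda p:lidp(p[3],146,5,123)),('top',T(738,157),lambda p:lidp(p[3],146,5,-123)),
('top',T(350,547),lambda p:toe(p,34,132)),('side',S(430,328),lambda p:toe(p,12,153))]
f=lambda p:np.concatenate([(proj(n,world(p,m(p)))-o) for n,o,m in obs])
r=least_squares(f,[490,60,-.15,1.6,1.2],loss='soft_l1',x_scale=[10,10,.1,.1,.1]);p=r.x
print(p);print(f(p).reshape(-1,2).round(1).tolist())
for k,m in dict(hinge=(73,0,100),edge=lidp(p[3],146,10,0),hole=(-88,15,98),heel=(-88,-15,98),crown=toe(p,15,153),toe=toe(p,30,110)).items(): print(k,world(p,m).round(1))
s=bot.get_state();print(s['t'])
E
python3 fit.py
```

```text
[ 5.94948106e+02  7.55506655e+01 -1.73107973e-01  1.30200624e+00
  1.31891065e+00]
[[-1.2, 0.6], [0.8, 1.6], [-0.1, -0.5], [-0.5, -0.2], [-0.1, 1.5], [0.1, -0.8], [-2.6, -0.4], [2.4, 0.6], [0.1, -0.9], [-0.5, -0.8], [0.6, -0.0], [0.1, -0.4], [0.5, 0.1]]
hinge [666.9  63.  100. ]
edge [638.2  68.  243.4]
hole [510.8 105.5  98. ]
heel [505.7  75.9  98. ]
crown [492.   82.1 153. ]
toe [478.3  88.3 110. ]
0.1
```

The fit agrees to about 1–2 px: case at (595, 75.5), yaw −9.9°, lid at 1.30 rad, shackle at 1.32 rad. Next I'll work out the approach with the fingers shut, rotating −61.3° about tool z so that tool x lies along case y.

```bash
cat > g.py <<'E'
from h import *
p=np.array([594.9,75.55,-.1731])
def rel(cs):
    s=bot.get_state();R=np.array(s['tool_rot']);t=np.array(s['tool_pos'])
    print('t',s['t'],'F',np.round(s['wrist_force'],1))
    return [((R.T@(world(p,c)-t))/1000).round(4).tolist() for c in cs]
def tocase():
    s=bot.get_state();d=np.array(s['tool_pos'])-[p[0],p[1],0];C,S=np.cos(p[2]),np.sin(p[2])
    return np.array([C*d[0]+S*d[1],-S*d[0]+C*d[1],d[2]]).round(1)
E
python3 - <<'E'
from g import *
print(tocase());print(rel([(115,-30,330),(115,-30,213)]))
E
```

```text
[-309.  -659.1  230.7]
t 0.1 F [0.3 0.2 0.1]
[[0.674, -0.3483, -0.0987], [0.674, -0.3482, 0.0183]]
```

step_arm(
  deltas=[
    [0,0,-0.04,0,0,-7,0],
    [0,0,-0.08,0,0,-14,0],
    [0.674,-0.348,-0.099,0,0,-61.3,0],
    [0.674,-0.348,-0.099,0,0,-61.3,0],
    [0.674,-0.348,-0.099,0,0,-61.3,0],
    [0.674,-0.348,-0.099,0,0,-61.3,0],
    [0.674,-0.348,-0.099,0,0,-61.3,0],
    [0.674,-0.348,-0.099,0,0,-61.3,0],
    [0.674,-0.348,-0.099,0,0,-61.3,0],
    [0.674,-0.348,-0.099,0,0,-61.3,0],
    [0.674,-0.348,-0.099,0,0,-61.3,0],
    [0.674,-0.348,-0.099,0,0,-61.3,0],
    [0.674,-0.348,-0.099,0,0,-61.3,0],
    [0.674,-0.348,-0.099,0,0,-61.3,0],
    [0.674,-0.348,-0.099,0,0,-61.3,0],
    [0.674,-0.348,-0.099,0,0,-61.3,0],
    [0.674,-0.348,-0.099,0,0,-61.3,0],
    [0.674,-0.348,-0.099,0,0,-61.3,0],
    [0.674,-0.348,-0.099,0,0,-61.3,0],
    [0.674,-0.348,-0.099,0,0,-61.3,0],
  ],
  grip_force=60,
)

```text
t: 1.77
tool_pos: [698.0, 21.4, 329.8]
tool_rot: [[0.172, 0.985, -0.0], [0.985, -0.172, -0.0], [-0.0, -0.0, -1.0]]
wrist_force: [1.0, -0.8, 1.0]
opening: 0.4
finger_force: 0.0
```

step_arm(
  deltas=[
    [0,0,0,0,0,0,0],
    [0,0,0,0,0,0,0],
  ],
)

```text
t: 1.93
tool_pos: [698.4, 21.4, 327.2]
tool_rot: [[0.169, 0.986, -0.003], [0.986, -0.169, 0.0], [-0.0, -0.003, -1.0]]
wrist_force: [-0.7, 0.4, 0.1]
opening: 0.4
finger_force: 0.0
```

Run:
```python
from g import *
print(tocase(),bot.get_state()['tool_rot'],bot.get_state()['opening']);print(rel([(115,-30,330),(115,-30,213)]))
```

```text
[111.3 -35.5 327.2] [[ 1.69247993e-01  9.85567436e-01 -3.45636760e-03]
 [ 9.85573453e-01 -1.69247986e-01  2.96701424e-04]
 [-2.92563994e-04 -3.45672028e-03 -9.99993983e-01]] 0.4018402464722782
t 1.9333 F [-0.7  0.4  0.1]
[[0.0055, 0.0037, -0.0028], [0.0055, 0.0041, 0.1142]]
```

step_arm(
  deltas=[
    [0.005,0,0.04,0,0,0,0],
    [0.005,0,0.08,0,0,0,0],
    [0.005,0,0.114,0,0,0,0],
    [0.005,0,0.114,0,0,0,0],
    [0.005,-0.02,0.114,0,0,0,0],
    [0.005,-0.035,0.114,0,0,0,0],
    [0.005,-0.045,0.114,0,0,0,0],
    [0.005,-0.055,0.116,0,0,0,0],
    [0.005,-0.067,0.12,0,0,0,0],
    [0.005,-0.077,0.125,0,0,0,0],
    [0.005,-0.087,0.131,0,0,0,0],
    [0.005,-0.096,0.138,0,0,0,0],
    [0.005,-0.105,0.146,0,0,0,0],
    [0.005,-0.113,0.155,0,0,0,0],
    [0.005,-0.119,0.163,0,0,0,0],
  ],
)

```text
t: 3.18
tool_pos: [581.1, 44.0, 170.4]
tool_rot: [[0.173, 0.985, 0.005], [0.985, -0.173, -0.0], [0.0, 0.005, -1.0]]
wrist_force: [-0.9, -0.3, 4.4]
opening: 0.1
finger_force: 1.5
```

Run:
```python
from g import *
import cv2
print(tocase());print(rel([(-19,-30,143.5),(-24,-30,127),(-27,-30,109)]))
cv2.imwrite('pics/s2.png',cv2.convertScaleAbs(cv2.resize(bot.camera('side')[100:300,150:400,::-1],None,fx=3,fy=3),alpha=1.5))
```

```text
[ -8.2 -33.4 170.4]
t 3.1833 F [-0.9 -0.3  4.4]
[[0.0034, -0.011, 0.0268], [0.0034, -0.016, 0.0433], [0.0034, -0.0191, 0.0613]]
```

View pics/s2.png

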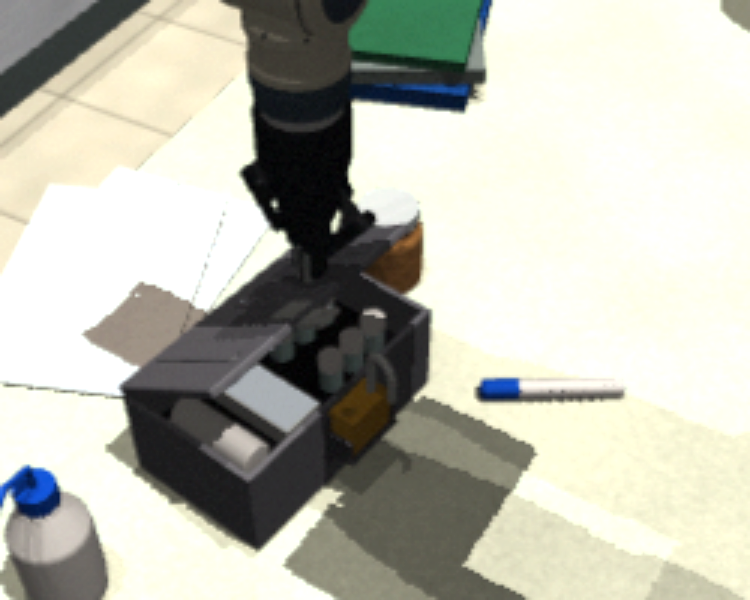

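The lid is following the finger at about half closed, the padlock is clear, and the measured force is about 4 N. I'll carry on down.

step_arm(
  deltas=[
    [0.003,-0.007,0.014,0,0,0,0],
    [0.003,-0.01,0.024,0,0,0,0],
    [0.003,-0.013,0.034,0,0,0,0],
    [0.003,-0.016,0.043,0,0,0,0],
    [0.003,-0.018,0.05,0,0,0,0],
    [0.003,-0.019,0.055,0,0,0,0],
    [0.003,-0.019,0.058,0,0,0,0],
    [0.003,-0.019,0.06,0,0,0,0],
    [0.003,-0.019,0.06,0,0,0,0],
  ],
)

```text
t: 3.98
tool_pos: [563.0, 50.7, 109.9]
tool_rot: [[0.172, 0.985, 0.003], [0.985, -0.172, -0.001], [-0.0, 0.003, -1.0]]
wrist_force: [-6.9, -1.2, 23.4]
opening: -0.1
finger_force: 11.9
```

step_arm(
  deltas=[
    [0,0,0.001,0,0,0,0],
    [0,0,0.0015,0,0,0,0],
    [0,0,0.0015,0,0,0,0],
  ],
)

```text
t: 4.23
tool_pos: [563.0, 50.7, 109.7]
tool_rot: [[0.172, 0.985, 0.004], [0.985, -0.172, -0.001], [-0.0, 0.004, -1.0]]
wrist_force: [-11.6, -1.7, 36.8]
opening: -0.2
finger_force: 18.3
```

The lid is on its stop: z 109.7 with the force rising to 37 N. I'll lift off and go to the outer side of the shackle.

step_arm(
  deltas=[
    [0,0,-0.03,0,0,0,0],
    [0,0,-0.065,0,0,0,0],
    [0,0,-0.085,0,0,0,0],
    [-0.008,-0.035,-0.085,0,0,0,0],
    [-0.014,-0.07,-0.085,0,0,0,0],
    [-0.014,-0.098,-0.085,0,0,0,0],
    [-0.014,-0.098,-0.085,0,0,0,0],
  ],
)

```text
t: 4.82
tool_pos: [459.0, 54.8, 191.1]
tool_rot: [[0.172, 0.985, -0.002], [0.985, -0.172, 0.0], [-0.0, -0.002, -1.0]]
wrist_force: [1.8, 1.2, 0.9]
opening: 0.4
finger_force: 0.0
```

Run:
```python
from g import *
import cv2
print(tocase());P=[(-122,-45,118)]
for a in [1.32,1.1,.9,.7,.5,.3,.15,0]:
    n=np.array([np.cos(a),np.sin(a)]);toe=np.array([-88-30*n[1],-15+30*n[0]])
    c=toe-4*n-np.array([12,11])*n**.7;P.append((*c,118))
for r in rel(P):print(r)
for n in('side','top'):
  im=bot.camera(n)[:,:,::-1];cv2.imwrite(f'pics/{n}3.png',im)
a=cv2.imread('pics/side3.png')[170:270,220:320];b=cv2.imread('pics/top3.png')[150:250,210:310]
cv2.imwrite('pics/c3.png',cv2.convertScaleAbs(np.hstack([cv2.resize(a,(400,400),interpolation=2),cv2.resize(b,(400,400),interpolation=2)]),alpha=1.8))
```

```text
[-130.3  -43.9  191.1]
t 4.8167 F [1.8 1.2 0.9]
[-0.0011, 0.0085, 0.0731]
[0.0217, 0.0079, 0.0731]
[0.0288, 0.007, 0.0731]
[0.0351, 0.0079, 0.0731]
[0.0411, 0.0102, 0.0731]
[0.0467, 0.0136, 0.0731]
[0.0516, 0.0182, 0.0731]
[0.055, 0.0222, 0.0731]
[0.0589, 0.0265, 0.0731]
```

View pics/c3.png

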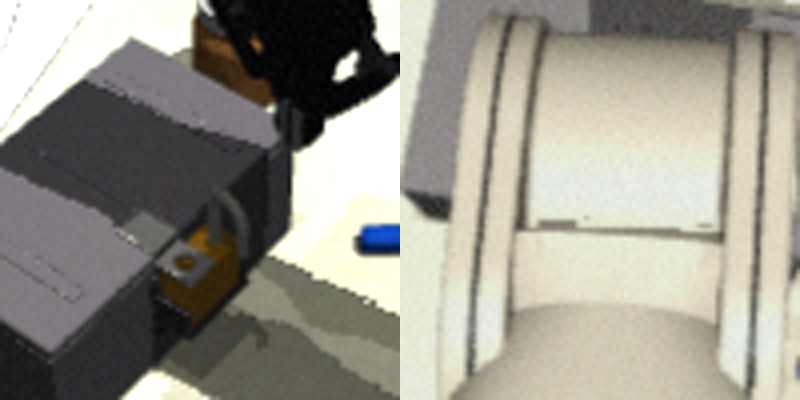

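The side view shows the lid shut, the tab's hole over the padlock hole at (185, 262), and the shackle still swung out. I'll descend beside it and sweep round.

step_arm(
  deltas=[
    [-0.003,0.006,0.03,0,0,0,0],
    [-0.003,0.008,0.06,0,0,0,0],
    [-0.002,0.008,0.073,0,0,0,0],
    [-0.001,0.008,0.073,0,0,0,0],
    [0.011,0.008,0.073,0,0,0,0],
    [0.022,0.008,0.073,0,0,0,0],
    [0.026,0.0072,0.073,0,0,0,0],
    [0.029,0.007,0.073,0,0,0,0],
    [0.032,0.0073,0.073,0,0,0,0],
    [0.035,0.008,0.073,0,0,0,0],
    [0.038,0.009,0.073,0,0,0,0],
    [0.041,0.01,0.073,0,0,0,0],
    [0.044,0.012,0.073,0,0,0,0],
    [0.047,0.0135,0.073,0,0,0,0],
    [0.049,0.016,0.073,0,0,0,0],
    [0.0515,0.018,0.073,0,0,0,0],
    [0.053,0.02,0.073,0,0,0,0],
    [0.055,0.022,0.073,0,0,0,0],
    [0.055,0.022,0.073,0,0,0,0],
  ],
)

```text
t: 6.5
tool_pos: [492.2, 104.0, 116.6]
tool_rot: [[0.173, 0.985, -0.006], [0.985, -0.173, -0.002], [-0.003, -0.006, -1.0]]
wrist_force: [-10.9, -5.8, 1.2]
opening: 0.3
finger_force: 4.8
```

Run:
```python
from g import *
import cv2
print(tocase(),rel([(-104,15,118)]))
a=bot.camera('side')[170:270,220:320,::-1];b=bot.camera('wrist')[:,:,::-1]
cv2.imwrite('pics/c4.png',cv2.convertScaleAbs(np.hstack([cv2.resize(a,(320,320),interpolation=2),cv2.resize(b,(427,320))]),alpha=1.8))
```

```text
t 6.5 F [-10.9  -5.8   1.2]
[-106.    10.3  116.6] [[0.0047, 0.002, -0.0015]]
```

View pics/c4.png

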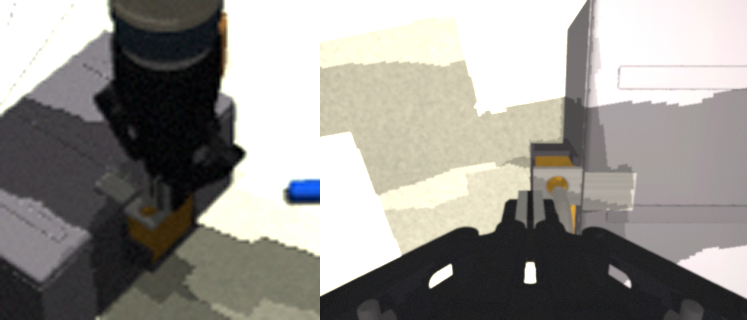

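step_arm(
  deltas=[
    [0.002,0.001,0,0,0,0,0],
    [0.004,0.0025,0,0,0,0,0],
    [0.004,0.0025,0,0,0,0,0],
  ],
)

```text
t: 6.85
tool_pos: [493.4, 107.0, 115.9]
tool_rot: [[0.173, 0.985, -0.01], [0.985, -0.173, -0.003], [-0.005, -0.009, -1.0]]
wrist_force: [-18.0, -8.7, 1.3]
opening: -0.1
finger_force: 8.0
```

Run:
```python
from g import *
print(tocase(),rel([]))
```

```text
t 6.85 F [-18.   -8.7   1.3]
[-105.4   13.5  115.9] []
```

The sweep has reached its stop. I'll back off, rise and check the shackle.

step_arm(
  deltas=[
    [0,-0.015,0,0,0,0,0],
    [0,-0.03,0,0,0,0,0],
    [0,-0.035,-0.035,0,0,0,0],
    [0,-0.035,-0.075,0,0,0,0],
    [0,-0.035,-0.085,0,0,0,0],
    [0,-0.035,-0.085,0,0,0,0],
  ],
)

```text
t: 7.35
tool_pos: [465.3, 114.5, 206.0]
tool_rot: [[0.172, 0.985, 0.007], [0.985, -0.172, 0.001], [0.002, 0.007, -1.0]]
wrist_force: [0.1, 0.1, 0.7]
opening: -0.4
finger_force: 0.0
```

Run:
```python
from g import *
import cv2
print(tocase(),rel([(-88,0,175),(-88,0,153),(-88,0,133)]))
c=[proj('wrist',world(p,q)) for q in [(-88,15,110),(-88,0,153),(-88,-15,140)]];print(np.round(c,0))
a=bot.camera('side')[180:260,220:320,::-1];b=bot.camera('wrist')[:,:,::-1]
cv2.imwrite('pics/c5.png',cv2.convertScaleAbs(np.hstack([cv2.resize(a,(400,320),interpolation=2),cv2.resize(b[100:340,240:540],(400,320))]),alpha=1.8))
```

```text
t 7.35 F [0.1 0.1 0.7]
[-134.3   16.   206. ] [[-0.0161, 0.0461, 0.0312], [-0.0161, 0.046, 0.0532], [-0.0162, 0.0458, 0.0732]]
[[340. 212.]
 [352. 256.]
 [347. 269.]]
```

View pics/c5.png

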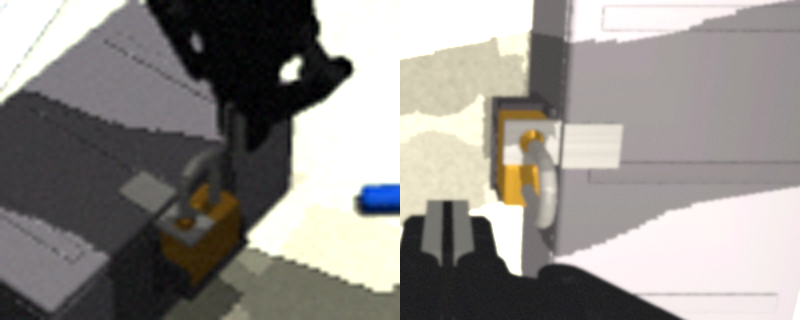

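The toe is now over the tab hole, and the crown shows at about (548, 205), matching the predicted (549, 208). Now I'll press.

step_arm(
  deltas=[
    [-0.01,0.03,0,0,0,0,0],
    [-0.016,0.046,0,0,0,0,0],
    [-0.016,0.046,0.02,0,0,0,0],
    [-0.016,0.046,0.04,0,0,0,0],
    [-0.016,0.046,0.05,0,0,0,0],
    [-0.016,0.046,0.055,0,0,0,0],
    [-0.016,0.046,0.058,0,0,0,0],
    [-0.016,0.046,0.061,0,0,0,0],
    [-0.016,0.046,0.064,0,0,0,0],
    [-0.016,0.046,0.066,0,0,0,0],
    [-0.016,0.046,0.068,0,0,0,0],
    [-0.016,0.046,0.07,0,0,0,0],
  ],
)

```text
t: 8.45
tool_pos: [506.1, 90.6, 133.3]
tool_rot: [[0.172, 0.985, 0.001], [0.985, -0.172, 0.0], [0.0, 0.001, -1.0]]
wrist_force: [-0.4, 0.4, 2.5]
opening: -0.1
finger_force: 1.3
```

step_arm(
  deltas=[
    [0,0,0.001,0,0,0,0],
    [0,0,0.002,0,0,0,0],
    [0,0,0.003,0,0,0,0],
    [0,0,0.003,0,0,0,0],
  ],
)

```text
t: 8.78
tool_pos: [506.8, 90.9, 131.8]
tool_rot: [[0.172, 0.985, 0.004], [0.985, -0.172, 0.001], [0.002, 0.003, -1.0]]
wrist_force: [-5.3, 2.2, 21.0]
opening: 0.1
finger_force: 10.2
```

The shackle is on its stop at 20 mm. I'll retreat and verify.

step_arm(
  deltas=[
    [0,0,-0.03,0,0,0,0],
    [0,0,-0.065,0,0,0,0],
    [0,-0.03,-0.075,0,0,0,0],
    [0,-0.046,-0.075,0,0,0,0],
    [0,-0.046,-0.075,0,0,0,0],
    [0,-0.046,-0.075,0,0,0,0],
  ],
)

```text
t: 9.28
tool_pos: [460.5, 98.6, 205.1]
tool_rot: [[0.172, 0.985, 0.002], [0.985, -0.172, 0.0], [0.0, 0.001, -1.0]]
wrist_force: [1.2, -0.7, -0.2]
opening: -0.4
finger_force: 0.0
```

Run:
```python
from g import *
import cv2
print(tocase(),rel([]))
for n in('side','wrist'):print(n,[proj(n,world(p,(-88,0,z))).round(1) for z in(153,133)])
a=bot.camera('side')[:,:,::-1];b=bot.camera('wrist')[:,:,::-1]
cv2.imwrite('pics/c6.png',cv2.convertScaleAbs(np.vstack([np.hstack([cv2.resize(a[180:260,220:320],(400,320),interpolation=2),cv2.resize(b[100:340,240:540],(400,320))]),cv2.resize(a[100:320,100:400],(800,600))[0:280]]),alpha=1.8))
```

```text
t 9.2833 F [ 1.2 -0.7 -0.2]
[-136.4   -0.5  205.1] []
side [array([269.1, 218.3]), array([269.2, 223.7])]
wrist [array([358.4, 230.3]), array([351.2, 220. ])]
```

View pics/c6.png

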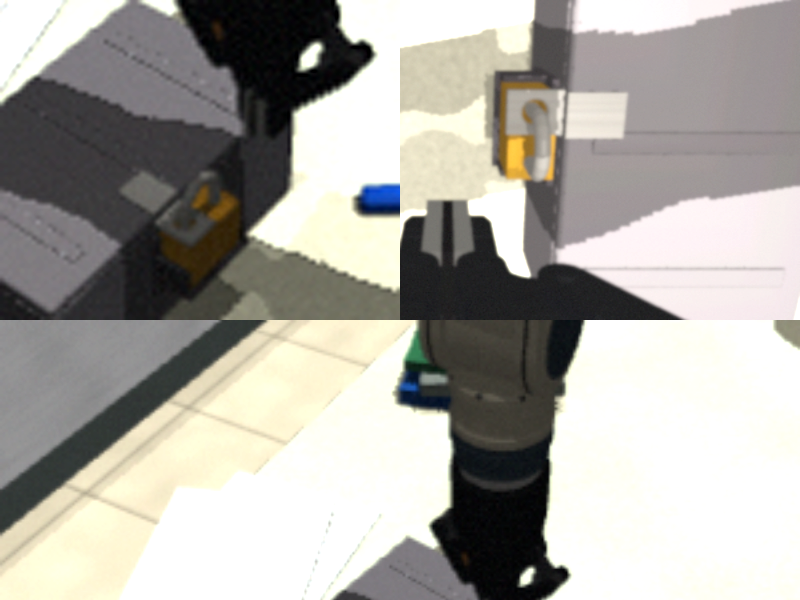

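The shackle is down through the tab and has stayed down: its arch sits visibly lower, with the crown at about (200, 180) in the side crop. The arm is clear, so I'll hand in.

```bash
python3 -c "
from rig import bot
print(bot.close_job())"
```

```text
the job is handed in; nothing more can be done
None
```

The case is shut and locked: the lid is on its stop, the shackle is pressed down through the tab and stayed down after release, and I never moved the arm against the bottle, jar or marker; handed in after about 9.4 s of robot time.

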